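Free the stuck stopper of the storage canister and put the glue bottle away

ROBOT

A 6-joint arm with a two-finger parallel gripper is mounted at the origin on a cart in front of the work surface, level with it; the furniture and walls round the work are solid. World frame = base frame: x ahead of the robot, y to its left, z up, the work surface at z = 0. Lengths are in m, angles in rad, forces in N, time in s.
With the tool pointing down it reaches from about 0.325 to 0.85 m from the base axis. Payload 15.5 kg.
Tool frame: the origin (TCP) lies on the centre line of the jaws, within the pads' length; the fingertips stand 19 mm ahead of it and the grasp point (between the pads) is the TCP (robot.finger_overhang is the distance from the TCP to the fingertips, in m); x points along the fingers, y is the direction in which the jaws open and shut, and the axes are right-handed (so a half turn about x gives the same grasp; the last joint's range is limited). The gripper opens to 91 mm and grips with 3 to 60 N. Pads are 32 mm wide; open, the fingers measure 118 mm over their backs; the gripper's body (76 mm by 178 mm) begins 60 mm behind the grasp point.
Start: joints at [-1.242, 0.494, 1.345, -0, 1.302, -0.096], TCP at [0.257, -0.57, 0.233] pointing down, gripper open.
Joint ranges: [-2.91, 2.91], [-0.82, 2.16], [0.22, 2.67], [-1.22, 4.37], [0.12, 2.79], [-3.08, 3.08]. Speed limits (rad/s): [1.89, 1.89, 2.57, 3.01, 3.01, 3.01].

INTERFACE

Orientations are given as [roll, pitch, yaw] about the fixed x, y, z axes, in that order (R = Rz(yaw) Ry(pitch) Rx(roll)).
In Python, from cell import robot gives the robot as it stands.
- The arm moves only by the tool drive_tool, never from a script. Its argument "plan" is a list of rows, each a list of 3 entries, a list of its own where there are three numbers: the shift along the tool's x, y, z in mm, then the turn, a rotation vector about the tool's x, y, z in degrees, then the opening, from 0 (shut) to 1 (fully open). In form: [[[dx, dy, dz], [ax, ay, az], gripper], ...]. A call has 1 to 12 rows; each row is the pose to reach, as a shift and turn from the pose commanded when the call began, along the tool's axes at that moment; what a row does not reach only later rows make up. A row lasts 1/8 s, in which the tool goes at most 62.5 mm and 10.7 degrees, less where a joint would pass 70% of its speed; a pose out of reach is approached as far as the arm can. A call with a gripper value outside its range is refused whole. The fingers move at their own pace and stop on an object; "grip_force" is the grip in N (left out, the last holds). Time passes only in rows, so rows that repeat a pose let the fingers close. It gives the time, the measured TCP pose, the force and the opening at its end, in the units of the state.
- robot.sense(): the state, without advancing time (a new reading comes with each control period).
- robot.snapshot(name): name is "scene" or "top" or "wrist"; returns a dict with "img" (420x560x3 uint8, blue, green, red), "intrinsics" (3x3 intrinsics, pixels), "rvec" (rotation vector, rad) and "tvec" (3), from world to camera coordinates, as OpenCV has them. Camera axes: x right, y down, z forward; pixel columns grow to the right and rows downward; lengths in m; the calibration is good to about 2 mm. A picture is of the moment at which its call begins. There is no depth.
- robot.sign_off(): hands the job in, once; it reports no verdict.
Trained networks look in a picture, given as the dict that the camera call returned (one of the last four; its "shot" number tells which), for a name from the list of things; names that differ only in an ending like _2 or _b are one class to them, and where a whole thing is asked for, a point or a joint stands for the part that bears it (a point fixed in the world has none). Each returns a list of dicts, best first, with "conf" (0 to 1); they miss things now and then, are a little off and sometimes report something else, mostly with a low value. They report only what shows in the picture. A call takes as long as a camera call. They do not tell look-alikes from the thing itself.
- robot.find_in(label, picture): "rect" ([left, top, right, bottom] in pixels, round what is visible of it).
- robot.pinpoint(label, picture): "xy" ([column, row] in pixels: a listed point, or the origin of a listed thing).
The state is a dict: "time": time; "joints": joint angles; "joint_velocities": joint speeds; "joint_torque": joint torques, N m; "tcp_pos": TCP position; "orientation": TCP orientation; "contact_force": force on the tool from outside, world axes, zero at the start; "moment": the same for the moment, N m; "grip_width": finger opening in m.
Only numpy, scipy, OpenCV 4.12 (cv2) and the standard library are available. Lean on these libraries where they do the work, as an engineer would, in place of code of your own. Each camera call takes 0.05 s, during which the arm holds its last target.

TASK

Swing the hold-down bar well clear of the canister, then work the stuck stopper out: twist it back and forth while pulling gently, because a straight pull lifts the whole canister, which must stay down in its cradle. Stand the stopper upright in the shallow dark tray, then drop the small glue bottle, base first, into the open canister so that it goes right down inside. Do not disturb the tall glue bottle, the cup or the sanding block.

Things in the scene. Friction and masses are not known exactly. Their poses are not given: they have to be found in the camera images.
- cradle: Fixed grey cradle, 113 x 113 mm, 20 mm high, whose square pocket (87 mm wide, floor 6 mm above the table) stops the canister's foot from turning but not from lifting. Origin: centre of the underside. A steel post of 16 mm diameter stands 92 mm from the centre along its own +x and carries the hold-down bar.
- swing_bar (a joint): Angle (rad) of the dark steel hold-down bar about the post. 0: it runs from the post along the cradle's -x, over the stopper; + is counter-clockwise from above. Pushed either way up to 1.75 it stays where left (friction 0.12 N m). Arm 16 mm wide, 122 mm long from the axis, 158 to 170 mm above the table, 9 mm above the stopper's grip; hub and nut reach 176 mm.
- bar_end (a point): Point on the bar's middle line, 118 mm from the post's axis and 4 mm short of the free end, at mid thickness, 164 mm above the table; turns with the bar.
- canister: Loose aluminium canister, about 0.83 kg: square foot 84 x 84 x 10 mm in the cradle's pocket, round tube of 62 mm outer and 45 mm inner diameter, 100 mm high, inner floor 11 mm above the underside. Rubber lips 3 to 12 mm below the rim grip the stopper and leave 36 mm free when it is out. Origin: centre of the underside; z up.
- mouth (a point): Centre of the canister's rim, 106 mm above the table when it is seated.
- stopper: Loose grey stopper, 70 g, 61 mm high. Origin: underside of its flange (54 mm diameter, 5 mm thick), on the rim; z up. The shank below it (39 mm diameter, 18 mm long) is stuck: about 20 N against a straight pull, 0.4 N m against turning. While turning at 4 mm rise per rad the pull is only some 4 N. Free after rising 18 mm.
- wing (a point): Centre of the stopper's grip, an upright wing 64 mm long along the stopper's own x, 16 mm thick along its y, from 9 to 43 mm above the stopper's origin. This point is 28 mm above that origin and 46 mm above the shank's end; 134 mm above the table at the start.
- drip_tray: Fixed shallow square dark steel tray, 120 x 120 mm outside, rim 12 mm high, walls and floor 4 mm thick. Origin: centre of its underside.
- cyano_bottle: Small loose glue bottle standing on the table: white body 27 mm in diameter up to 43 mm, blue cap 16 mm in diameter from 43 to 69 mm, 30 g. Origin: centre of its underside, z up.
- glue_bottle: Tall white glue bottle with a red pointed cap, 45 mm in diameter, 138 mm high, a bystander near the small bottle. Origin: centre of its underside.
- clear_cup: Clear tumbler, 71 mm in diameter, 83 mm high, a bystander on the other side of the small bottle. Origin: centre of its underside.
- sanding_block: Cork sanding block, 60 x 100 x 28 mm, a bystander on the robot's side of the cradle. Origin: centre of its underside.
Not all that is in view belongs to the job. Leave any blue look-alike of the stopper alone.

How it is judged:
On the way, in this order (a step that is already met when the one before it is completed fails the run):
1. the hold-down bar is swung at least 1 rad to either side ((value of joint swing_bar above 1 rad or value of joint swing_bar below -1 rad)), for 0.2 s.
2. the stopper is clear above the canister's mouth (z of stopper in the frame of canister above 0.121 m and z of canister in the frame of cradle below 0.012 m), for 0.1 s.
3. the stopper stands upright in the tray, released (x of stopper in the frame of drip_tray between -0.045 and 0.045 m and y of stopper in the frame of drip_tray between -0.045 and 0.045 m and z of stopper in the frame of drip_tray below 0.028 m and angle between stopper's own z axis and vertical below 0.15 rad and contact force between the fingers and stopper below 0.1 N), for 0.2 s.
4. the small bottle is down inside the canister (horizontal distance between cyano_bottle and canister below 0.02 m and z of cyano_bottle in the frame of canister below 0.022 m), for 0.2 s.
At the end, for the whole second after the job is handed in: Bar at least 1 rad aside; stopper released, upright (0.15 rad) and at rest on the tray's floor, within 45 mm of its middle along each side; small bottle base down inside the canister, within about 10 mm of its floor, at rest; canister seated in the pocket (3 mm) and upright (all of step 4 and (value of joint swing_bar above 1 rad or value of joint swing_bar below -1 rad) and x of stopper in the frame of drip_tray between -0.045 and 0.045 m and y of stopper in the frame of drip_tray between -0.045 and 0.045 m and z of stopper in the frame of drip_tray below 0.028 m and angle between stopper's own z axis and vertical below 0.15 rad and linear speed of each of stopper, cyano_bottle below 0.05 m/s and angle between cyano_bottle's own z axis and vertical below 0.5 rad and z of canister in the frame of cradle below 0.009 m and angle between canister's own z axis and vertical below 0.06 rad); the robot touches nothing.
It fails at once if the canister is lifted more than 7 mm off the cradle's floor (z of canister in the frame of cradle above 0.013 m).
It fails at once if the tall glue bottle, the cup or the sanding block is moved by more than 25 mm or tipped (distance of any of glue_bottle, clear_cup, sanding_block from where it was at the start of the episode above 0.025 m or angle between any of glue_bottle, clear_cup's own z axis and vertical above 0.5 rad).
It also fails if it takes over 72 s, if anything falls off the work surface, if the arm or the gripper's body presses on something with over 40 N, if the wrist force passes 120 N, or if a joint passes its speed limit or range.

## Working session

There is one attempt and no reset: what is moved stays moved. The work goes in short steps, Python scripts to look and compute and a tool call to move; the robot and the scene stay as the last step left them, time stands still between calls to the robot, and variables do not carry over. Pictures are saved under pics/ and viewed, and the job is handed in when it is done.

Besides the shell and the picture viewer there is one more tool, called after ">>>" in YAML: its name, and indented under it one key for each argument. drive_tool: Moves the arm, as the interface text tells. Its arguments: {"type":"object","properties":{"plan":{"type":"array"},"grip_force":{"type":"number"}},"required":["plan"]}

```bash
ls; mkdir -p pics; python3 - <<'E'
from cell import robot
import cv2
s=robot.sense(); print(s)
for n in ["scene","top","wrist"]:
    p=robot.snapshot(n); cv2.imwrite(f"pics/{n}0.png",p["img"])
    print(n,p["intrinsics"],p["rvec"],p["tvec"])
    if n!="wrist":
      for l in ["cradle","swing_bar","bar_end","canister","mouth","stopper","wing","drip_tray","cyano_bottle","glue_bottle","clear_cup","sanding_block"]:
        print(l,[(round(a["conf"],2),[round(float(v)) for v in a["rect"]]) for a in robot.find_in(l,p)],[(round(a["conf"],2),[round(float(v),1) for v in a["xy"]]) for a in robot.pinpoint(l,p)])
E
```

```text
pics
{'time': 0.0, 'joints': array([-1.24250188e+00,  4.94197426e-01,  1.34608224e+00, -9.20791319e-06,
        1.30247750e+00, -9.54700944e-02]), 'joint_velocities': array([-0.00060306, -0.00146882, -0.00030821, -0.00042113, -0.00043342,
        0.00057787]), 'joint_torque': array([ 4.59496281e-03, -8.78823423e+01, -3.81850290e+01,  7.09285308e-02,
        5.33136784e-02, -1.00370085e-04]), 'tcp_pos': array([ 0.25690903, -0.569401  ,  0.23234595]), 'orientation': array([-1.65864486,  1.56963178,  1.90671479]), 'contact_force': array([-0.22640906,  0.92419139,  0.40503885]), 'moment': array([-0.00453204, -0.02292663, -0.05002074]), 'grip_width': 0.09129720388570217}
scene [[412.86198487   0.         276.61267649]
 [  0.         412.86198487 210.30538111]
 [  0.           0.           1.        ]] [ 0.65972777 -2.36344657  1.47832049] [0.47702776 0.21872545 0.88998146]
cradle [(0.61, [220, 191, 283, 269])] [(0.62, [260.9, 252.6]), (0.53, [319.0, 276.5])]Traceback (most recent call last):
  File "<stdin>", line 9, in <module>
ValueError: it knows: bar_end, canister, clear_cup, cradle, cyano_bottle, drip_tray, glue_bottle, mouth, sanding_block, stopper, wing
```

```bash
cat > h.py <<'E'
from cell import robot
import cv2, numpy as np
from scipy.spatial.transform import Rotation as R
def ray(p,xy):
    Rm,_=cv2.Rodrigues(np.array(p["rvec"],float)); t=np.array(p["tvec"],float).ravel()
    u=cv2.undistortPoints(np.array([[xy]],float),p["intrinsics"],None).ravel()
    return -Rm.T@t, Rm.T@np.array([u[0],u[1],1.])
def atz(p,xy,z):
    c,d=ray(p,xy); return c+d*(z-c[2])/d[2]
def proj(p,X):
    return cv2.projectPoints(np.array(X,float).reshape(-1,3),np.array(p["rvec"],float),np.array(p["tvec"],float),p["intrinsics"],None)[0].reshape(-1,2)
def tri(obs):
    A=np.zeros((3,3));b=np.zeros(3)
    for p,xy in obs:
        c,d=ray(p,xy); d=d/np.linalg.norm(d); M=np.eye(3)-np.outer(d,d); A+=M;b+=M@c
    return np.linalg.solve(A,b)
def st():
    s=robot.sense()
    for k in ["time","tcp_pos","orientation","contact_force","moment","grip_width","joints"]: print(k,np.round(s[k],4))
    Rm=R.from_euler('xyz',s["orientation"]).as_matrix(); print("tool axes cols\n",Rm.round(3)); return s,Rm
E
python3 - <<'E'
from h import *
Z={"cradle":0,"bar_end":.164,"canister":.006,"mouth":.106,"stopper":.106,"wing":.134,"drip_tray":0,"cyano_bottle":0,"glue_bottle":0,"clear_cup":0,"sanding_block":0}
for n in ["scene","top","wrist"]:
    p=robot.snapshot(n); cv2.imwrite(f"pics/{n}0.png",p["img"])
    if n=="wrist": continue
    for l in Z:
        q=robot.pinpoint(l,p)
        print(n,l,[(round(a["conf"],2),[round(float(v),1) for v in a["xy"]],atz(p,a["xy"],Z[l])[:2].round(3)) for a in q])
st()
E
```

```text
scene cradle [(0.57, [261.2, 252.9], array([0.564, 0.067]))]
scene bar_end []
scene canister [(0.69, [260.7, 252.9], array([0.56 , 0.076]))]
scene mouth [(0.6, [258.8, 221.9], array([0.554, 0.091]))]
scene stopper [(0.82, [234.1, 277.2], array([0.467, 0.313])), (0.68, [260.2, 219.3], array([0.559, 0.077])), (0.67, [320.1, 278.2], array([0.321, 0.227])), (0.43, [258.2, 222.3], array([0.555, 0.093])), (0.31, [265.9, 314.7], array([0.354, 0.374]))]
scene wing [(0.64, [233.9, 264.9], array([0.468, 0.312])), (0.59, [260.4, 207.6], array([0.564, 0.068]))]
scene drip_tray [(0.59, [320.6, 215.8], array([ 0.524, -0.215]))]
scene cyano_bottle [(0.59, [225.0, 308.3], array([0.508, 0.297]))]
scene glue_bottle [(0.67, [188.4, 298.6], array([0.598, 0.313])), (0.57, [224.8, 308.6], array([0.508, 0.298]))]
scene clear_cup [(0.56, [266.9, 316.8], array([0.416, 0.273]))]
scene sanding_block [(0.67, [317.5, 277.2], array([0.388, 0.088]))]
top cradle [(0.73, [253.3, 193.5], array([0.576, 0.078]))]
top bar_end [(0.72, [245.5, 199.1], array([0.54 , 0.086]))]
top canister [(0.61, [255.2, 195.5], array([0.5
[... 315 characters left out ...]
.518, -0.194]))]
top drip_tray [(0.94, [370.0, 215.3], array([ 0.528, -0.223])), (0.23, [165.8, 218.6], array([0.504, 0.299]))]
top cyano_bottle [(0.61, [162.0, 220.7], array([0.499, 0.308]))]
top glue_bottle [(0.73, [161.2, 186.3], array([0.587, 0.315]))]
top clear_cup [(0.59, [172.9, 254.4], array([0.414, 0.276]))]
top sanding_block [(0.68, [250.9, 267.7], array([0.386, 0.077]))]
time 1.45
tcp_pos [ 0.257  -0.5697  0.2329]
orientation [-2.046   1.5708  1.5194]
contact_force [ 0.077  -0.0533 -1.2056]
moment [0.0191 0.0105 0.0276]
grip_width 0.0912
joints [-1.2425  0.4936  1.3455  0.      1.3025 -0.0955]
tool axes cols
 [[ 0.     0.411 -0.912]
 [ 0.    -0.912 -0.411]
 [-1.    -0.    -0.   ]]
```

View pics/scene0.png

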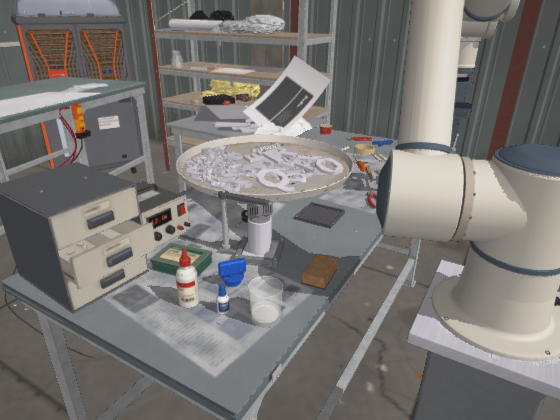

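View pics/top0.png

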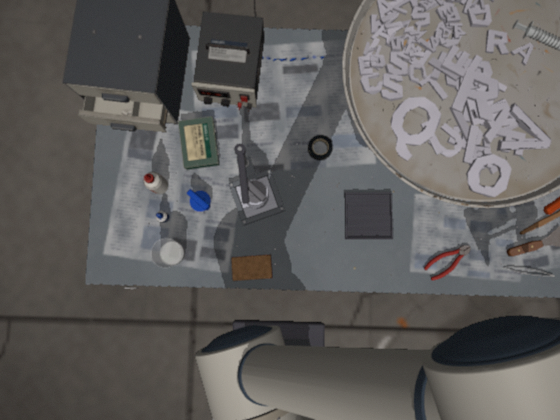

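View pics/wrist0.png

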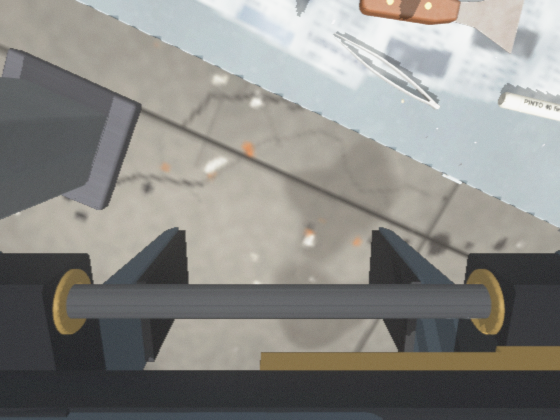

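```bash
python3 - <<'E'
from h import *
p=robot.snapshot("top"); im=p["img"]
cv2.imwrite("pics/top_c1.png",cv2.resize(im[90:290,140:290],None,fx=3.9,fy=3.0*1.0,interpolation=cv2.INTER_CUBIC)[:600])
q=robot.snapshot("scene"); 
cv2.imwrite("pics/scene_c1.png",cv2.resize(q["img"][180:330,150:350],None,fx=4,fy=4,interpolation=cv2.INTER_CUBIC))
cv2.imwrite("pics/top_c2.png",cv2.resize(im[130:230,215:315],None,fx=6,fy=6,interpolation=cv2.INTER_CUBIC))
for px in [(239,149)]: print(atz(p,px,.176))
# disc: edges
for z in (0,.1,.2,.3,.4): print(z,atz(p,(343,70),z).round(3),atz(p,(490,205),z).round(3))
c,d=ray(p,(280,210)); print(c); c,d=ray(q,(280,210)); print(c)
E
```

```text
[0.64970222 0.10323    0.176     ]
0 [ 0.913 -0.148  0.   ] [ 0.564 -0.531  0.   ]
0.1 [ 0.871 -0.135  0.1  ] [ 0.551 -0.485  0.1  ]
0.2 [ 0.829 -0.122  0.2  ] [ 0.538 -0.44   0.2  ]
0.3 [ 0.787 -0.108  0.3  ] [ 0.525 -0.395  0.3  ]
0.4 [ 0.745 -0.095  0.4  ] [ 0.512 -0.35   0.4  ]
[0.40737013 0.01160573 1.20156937]
[0.05167735 0.85077684 0.58392768]
```

View pics/top_c2.png

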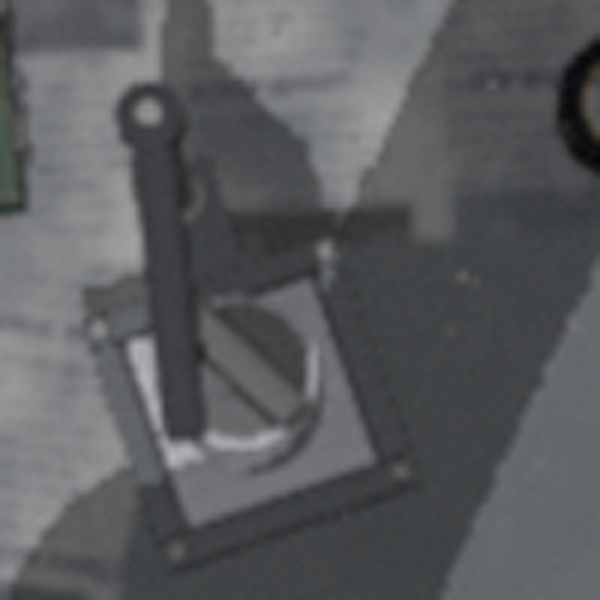

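View pics/scene_c1.png

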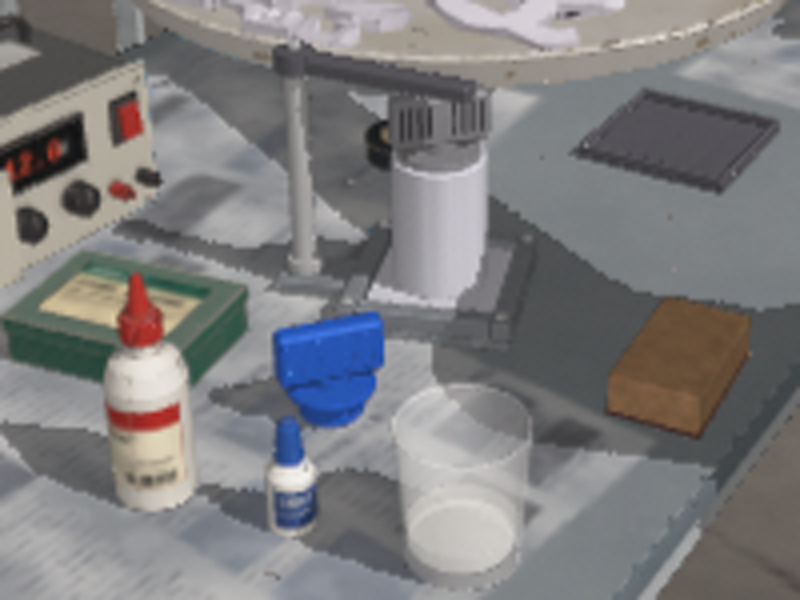

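View pics/top_c1.png

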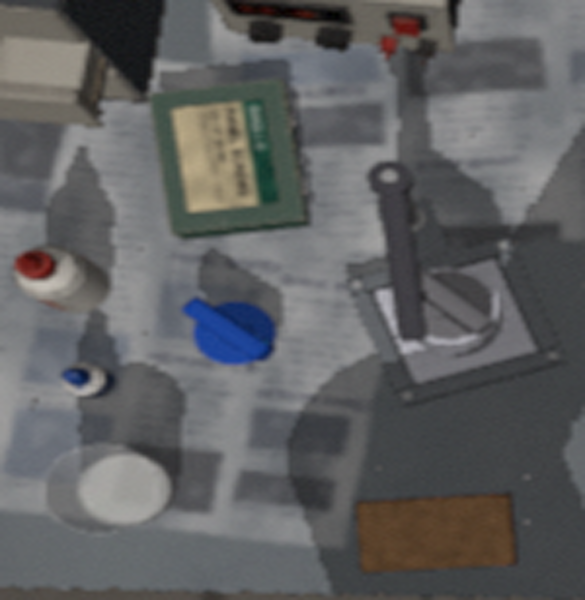

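```bash
python3 - <<'E'
from h import *
p=robot.snapshot("top"); q=robot.snapshot("scene")
f=lambda x,y:(215+x/6,130+y/6)
cs=[atz(p,f(*c),.02)[:2] for c in [(84,290),(178,570),(414,472),(322,252)]]
print(np.round(cs,4), "ctr",np.mean(cs,0)); 
for i in range(4): print(np.linalg.norm(cs[i]-cs[(i+1)%4]), np.degrees(np.arctan2(*(cs[(i+1)%4]-cs[i])[::-1])))
post=atz(p,f(148,110),.176); end=atz(p,f(184,440),.170)
print("post",post,"end",end,np.linalg.norm((end-post)[:2]),np.degrees(np.arctan2(*(end-post)[:2][::-1])))
w=[atz(p,f(*c),.149) for c in [(205,318),(298,408)]]; print("wing top ends",w, np.degrees(np.arctan2(*(w[1]-w[0])[:2][::-1])))
print("mouth circ", atz(p,f(260,372),.106+.005))
print("disc tri",tri([(p,(480,62)),(q,(265,165))]))
X=tri([(p,(490,175)),(q,(326,164))]);print(X,proj(p,X),proj(q,X))
E
python3 - <<'E'
from h import *
import json
p=robot.snapshot("top"); q=robot.snapshot("scene")
cv2.imwrite("pics/disc_s.png",cv2.resize(q["img"][120:215,165:365],None,fx=4,fy=4))
cv2.imwrite("pics/disc_t.png",cv2.resize(p["img"][0:220,320:560],None,fx=2.7,fy=2.7))
E
```

```text
[[ 0.6099  0.1396]
 [ 0.4926  0.0954]
 [ 0.5367 -0.0021]
 [ 0.6292  0.0395]] ctr [0.56711135 0.06811805]
0.1254102838046947 -159.38724129470964
0.10704105597010397 -65.63574100248086
0.10145175302325757 24.202683141751674
0.10191333344805323 100.92264122505176
post [0.651254   0.10181068 0.176     ] end [0.52958594 0.08437796 0.17      ] 0.12291060008074102 -171.84610163044485
wing top ends [array([0.57851649, 0.07967703, 0.149     ]), array([0.54542677, 0.04358365, 0.149     ])] -132.5139956602411
mouth circ [0.56408698 0.05997684 0.111     ]
disc tri [ 9.35003171e-01 -5.16194062e-01  3.12710998e-05]
[ 0.6352117  -0.50118787  0.06331853] [[489.00810536 172.83783386]] [[327.56023018 164.07481425]]
```

View pics/disc_s.png

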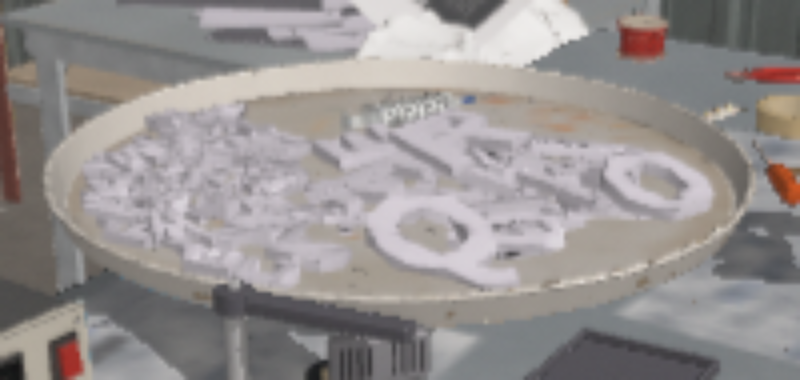

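View pics/disc_t.png

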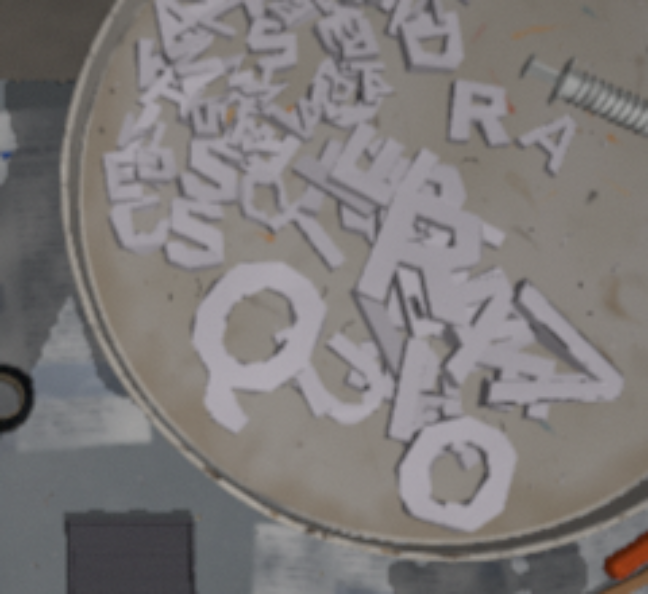

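```bash
cat >> h.py <<'E'
def rel(wps, s=None):
    """wps: list of (X,Y,Z,tool_y_angle_deg) -> tool rows (mm, deg) from present pose"""
    s=s or robot.sense(); Rm=R.from_euler('xyz',s["orientation"]).as_matrix()
    a0=np.degrees(np.arctan2(Rm[1,1],Rm[0,1])); print("t",s["time"],"tcp",s["tcp_pos"].round(4),"a0",a0.round(2),"F",s["contact_force"].round(1),"w",round(s["grip_width"],4),"j6",s["joints"][5].round(2))
    for w in wps:
        d=Rm.T@(np.array(w[:3])-s["tcp_pos"])*1000
        a=a0 if len(w)<4 else w[3]
        print(w,"->",d.round(1),"ax",round(-(a-a0),1))
E
python3 - <<'E'
from h import *
rel([(0.5,0.0,0.30,-65.7)])
p=robot.snapshot("top"); q=robot.snapshot("scene")
for a,b in [((417,120),(273,180)),((489.6,175.5),(330,166))]: print(tri([(p,a),(q,b)]))
for a in [(400,180),(440,198),(370,150)]: print(atz(p,a,.08))
w=robot.snapshot("wrist"); c,d=ray(w,(280,210)); print(c,d)
E
```

```text
t 1.75 tcp [ 0.257  -0.5697  0.2329] a0 -65.72 F [ 0.7 -0.6 -0.3] w 0.0913 j6 -0.1
(0.5, 0.0, 0.3, -65.7) -> [ -67.1 -419.4 -455.8] ax -0.0
[ 0.77386222 -0.33638118  0.02617613]
[ 0.62882264 -0.50667805  0.05535582]
[ 0.60791699 -0.27877081  0.08      ]
[ 0.56703372 -0.37481642  0.08      ]
[ 0.67947314 -0.20589173  0.08      ]
[ 0.32461926 -0.53849878  0.38539395] [-0.24632971 -0.11548017 -0.96233946]
```

```bash
python3 - <<'E'
from h import *
rel([(0.56,0.04,0.30)])
E
```

```text
t 1.9 tcp [ 0.257  -0.5697  0.2329] a0 -65.71 F [-0.4  0.2  0.8] w 0.0912 j6 -0.1
(0.56, 0.04, 0.3) -> [ -67.1 -431.2 -526.9] ax -0.0
```

>>> drive_tool:
  plan:
    - [[-67,-40,-48],[0,0,0],1]
    - [[-67,-80,-96],[0,0,0],1]
    - [[-67,-120,-145],[0,0,0],1]
    - [[-67,-160,-195],[0,0,0],1]
    - [[-67,-200,-244],[0,0,0],1]
    - [[-67,-240,-293],[0,0,0],0.5]
    - [[-67,-280,-342],[0,0,0],0]
    - [[-67,-320,-391],[0,0,0],0]
    - [[-67,-360,-440],[0,0,0],0]
    - [[-67,-400,-489],[0,0,0],0]
    - [[-67,-431,-527],[0,0,0],0]
    - [[-67,-431,-527],[0,0,0],0]

```text
time: 3.4
tcp_pos: [0.5611, 0.043, 0.2997]
orientation: [-2.466, 1.57, 1.103]
contact_force: [-0.1, -0.9, 0.3]
grip_width: 0.0243
```

```bash
python3 - <<'E'
from h import *
rel([])
Z={"cradle":0,"bar_end":.164,"canister":.006,"mouth":.106,"stopper":.106,"wing":.134,"cyano_bottle":0}
p=robot.snapshot("wrist"); cv2.imwrite("pics/w1.png",p["img"])
for l in Z:
    q=robot.pinpoint(l,p)
    print(l,[(round(a["conf"],2),[round(float(v),1) for v in a["xy"]],atz(p,a["xy"],Z[l])[:2].round(4)) for a in q])
E
```

```text
t 3.4 tcp [0.5611 0.043  0.2997] a0 -65.53 F [-0.1 -0.9  0.3] w 0.0243 j6 1.11
cradle []
bar_end [(0.62, [217.2, 206.7], array([0.5364, 0.0873]))]
canister [(0.73, [260.4, 157.9], array([0.5646, 0.0696]))]
mouth []
stopper [(0.78, [144.7, 119.1], array([0.5676, 0.1816])), (0.62, [254.0, 171.5], array([0.5646, 0.071 ]))]
wing [(0.94, [255.0, 176.1], array([0.5664, 0.0689])), (0.74, [214.5, 208.3], array([0.5244, 0.0903])), (0.71, [128.8, 122.0], array([0.5647, 0.1844]))]
cyano_bottle [(0.67, [63.4, 116.0], array([0.5121, 0.3041]))]
```

View pics/w1.png

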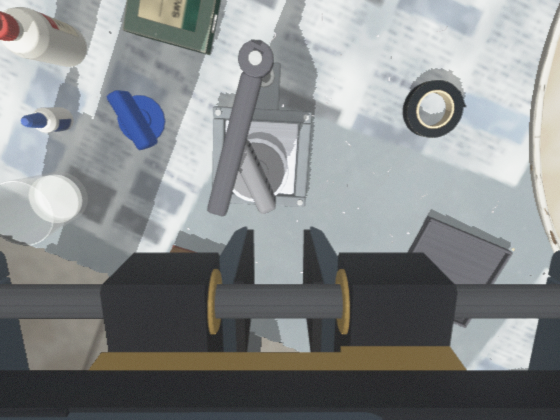

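```bash
python3 - <<'E'
from h import *
p=robot.snapshot("wrist")
print("post",atz(p,(255.5,58.5),.176),"end",atz(p,(218,211),.170))
P=np.array([.651,.102])
w=[]
def T(th,gap,z):
    u=np.array([np.cos(np.radians(th)),np.sin(np.radians(th))]); n=np.array([u[1],-u[0]])
    x=P+.105*u-gap*n; return (round(x[0],4),round(x[1],4),z)
rel([T(188,.048,.25),T(188,.048,.179)]+[T(t,.027,.179) for t in (188,180,172,164,156,148,140,132,125)]+[T(125,.06,.179)])
E
```

```text
post [0.65045503 0.09783326 0.176     ] end [0.53405722 0.08085638 0.17      ]
t 3.85 tcp [0.5599 0.0389 0.3001] a0 -65.8 F [ 0.5  0.  -0. ] w 0.0004 j6 1.11
(np.float64(0.5537), np.float64(0.0399), 0.25) -> [50.1 -3.5  5.2] ax -0.0
(np.float64(0.5537), np.float64(0.0399), 0.179) -> [121.1  -3.5   5.3] ax -0.0
(np.float64(0.5508), np.float64(0.0606), 0.179) -> [121.1 -23.6  -0.6] ax -0.0
(np.float64(0.546), np.float64(0.075), 0.179) -> [121.1 -38.7  -2.1] ax -0.0
(np.float64(0.5433), np.float64(0.0899), 0.179) -> [121.1 -53.4  -5.8] ax -0.0
(np.float64(0.5426), np.float64(0.105), 0.179) -> [121.1 -67.4 -11.3] ax -0.0
(np.float64(0.5441), np.float64(0.12), 0.179) -> [121.1 -80.5 -18.8] ax -0.0
(np.float64(0.5476), np.float64(0.1347), 0.179) -> [121.1 -92.5 -28. ] ax -0.0
(np.float64(0.5532), np.float64(0.1488), 0.179) -> [ 121.1 -103.   -38.9] ax -0.0
(np.float64(0.5607), np.float64(0.162), 0.179) -> [ 121.1 -112.   -51.2] ax -0.0
(np.float64(0.5687), np.float64(0.1725), 0.179) -> [ 121.1 -118.3  -62.8] ax -0.0
(np.float64(0.5416), np.float64(0.1536), 0.179) -> [ 121.1 -112.2  -30.3] ax -0.0
```

>>> drive_tool:
  plan:
    - [[60,2,5],[0,0,0],0]
    - [[121,2,5],[0,0,0],0]
    - [[121,2,5],[0,0,0],0]
    - [[121,-12,2],[0,0,0],0]
    - [[121,-24,-1],[0,0,0],0]
    - [[121,-39,-2],[0,0,0],0]
    - [[121,-53,-6],[0,0,0],0]
    - [[121,-67,-11],[0,0,0],0]
    - [[121,-81,-19],[0,0,0],0]
    - [[121,-93,-28],[0,0,0],0]
    - [[121,-103,-39],[0,0,0],0]
    - [[121,-112,-51],[0,0,0],0]

```text
time: 5.35
tcp_pos: [0.561, 0.1639, 0.1788]
orientation: [-0.324, 1.571, -3.042]
contact_force: [-0.5, -1.5, -1.0]
grip_width: 0.0007
```

```bash
python3 - <<'E'
from h import *
rel([(0.5687,0.1725,.179),(.5416,.1536,.179),(.53,.10,.28)])
p=robot.snapshot("scene"); cv2.imwrite("pics/s2.png",cv2.resize(p["img"][150:330,150:390],None,fx=3.3,fy=3.3))
E
```

```text
t 5.35 tcp [0.561  0.1639 0.1788] a0 -65.72 F [-0.5 -1.5 -1. ] w 0.0007 j6 1.33
(0.5687, 0.1725, 0.179) -> [ -0.2  -4.7 -10.6] ax -0.0
(0.5416, 0.1536, 0.179) -> [-0.2  1.4 21.9] ax -0.0
(0.53, 0.1, 0.28) -> [-101.2   45.4   54.6] ax -0.0
```

View pics/s2.png

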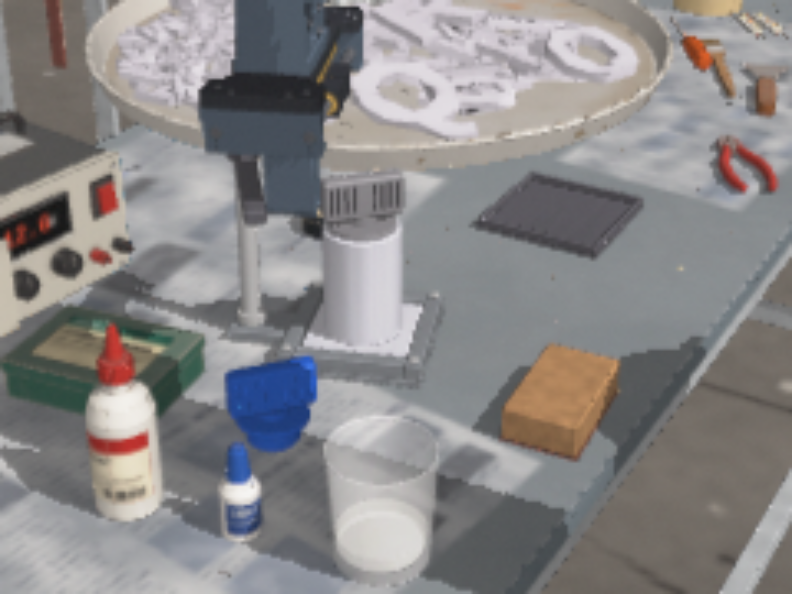

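>>> drive_tool:
  plan:
    - [[0,-5,-11],[0,0,0],0]
    - [[0,-9,-20],[0,0,0],0]
    - [[0,-9,-20],[0,0,0],0]
    - [[0,2,22],[0,0,0],0]
    - [[-50,20,40],[0,0,0],0]
    - [[-101,60,55],[-8,0,0],0.5]
    - [[-121,105,50],[-16,0,0],1]
    - [[-121,105,40],[-23,0,0],1]
    - [[-121,105,40],[-23,0,0],1]
    - [[-121,105,40],[-23,0,0],1]

```text
time: 6.65
tcp_pos: [0.5666, 0.051, 0.2995]
orientation: [-0.882, 1.57, 3.083]
contact_force: [-0.3, -0.1, -0.7]
grip_width: 0.0475
```

```bash
python3 - <<'E'
from h import *
rel([])
Z={"bar_end":.164,"canister":.006,"mouth":.106,"stopper":.106,"wing":.134,"cradle":0}
for n in ("wrist","top"):
  p=robot.snapshot(n); cv2.imwrite(f"pics/{n}3.png",p["img"])
  for l in Z:
    q=robot.pinpoint(l,p)
    print(l,[(round(a["conf"],2),[round(float(v),1) for v in a["xy"]],atz(p,a["xy"],Z[l])[:2].round(4)) for a in q])
E
```

```text
t 6.65 tcp [0.5666 0.051  0.2995] a0 -42.86 F [-0.3 -0.1 -0.7] w 0.0475 j6 0.73
bar_end [(0.71, [159.0, 21.5], array([0.5942, 0.2071]))]
canister [(0.56, [269.0, 157.9], array([0.5673, 0.0698]))]
mouth []
stopper [(0.88, [173.6, 74.8], array([0.567 , 0.1895])), (0.65, [265.8, 175.6], array([0.5647, 0.0677]))]
wing [(0.74, [159.9, 75.2], array([0.5626, 0.1901])), (0.63, [264.3, 178.9], array([0.566 , 0.0696]))]
cradle []
bar_end []
canister [(0.7, [253.4, 190.5], array([0.5827, 0.0774])), (0.69, [254.7, 196.5], array([0.5673, 0.0735]))]
mouth [(0.84, [256.9, 189.6], array([0.5704, 0.0638]))]
stopper [(0.66, [253.7, 190.3], array([0.5685, 0.0712])), (0.6, [198.9, 200.4], array([0.5408, 0.1985])), (0.57, [256.9, 190.0], array([0.5694, 0.0637]))]
wing [(0.63, [199.1, 197.5], array([0.5441, 0.1936])), (0.56, [253.9, 188.5], array([0.5686, 0.0694]))]
cradle [(0.66, [164.5, 219.1], array([0.503 , 0.3021]))]
```

View pics/wrist3.png

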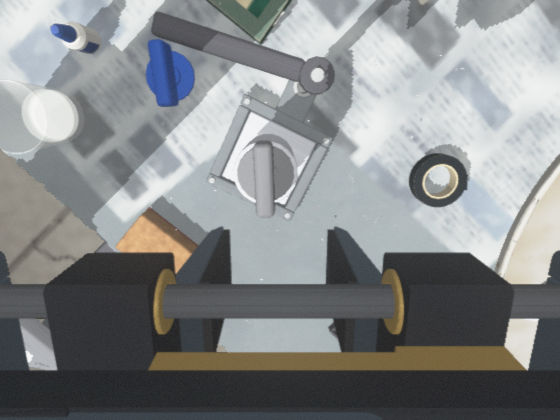

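```bash
cat > ov.py <<'E'
from h import *
def box(cx,cy,a,L,W,z):
    c,s=np.cos(np.radians(a)),np.sin(np.radians(a))
    return [(cx+c*x-s*y,cy+s*x+c*y,z) for x,y in [(L,W),(-L,W),(-L,-W),(L,-W)]]
def circ(cx,cy,r,z): return [(cx+r*np.cos(t),cy+r*np.sin(t),z) for t in np.linspace(0,6.2832,40)]
def draw(p,polys,roi,k,name):
    x0,y0,x1,y1=roi; im=cv2.resize(p["img"][y0:y1,x0:x1],None,fx=k,fy=k,interpolation=cv2.INTER_CUBIC)
    for P,col in polys:
        uv=((proj(p,P)-[x0-.5,y0-.5])*k).astype(np.int32); cv2.polylines(im,[uv.reshape(-1,1,2)],True,col,1)
    cv2.imwrite(name,im)
E
python3 - <<'E'
from ov import *
p=robot.snapshot("wrist")
cx,cy=.566,.069
draw(p,[(box(cx,cy,47.5,.032,.008,.149),(0,0,255)),(circ(cx,cy,.027,.111),(0,255,0)),(circ(cx,cy,.031,.106),(255,0,0))],(200,90,350,230),4,"pics/ov1.png")
E
```

```text
(no output)
```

View pics/ov1.png

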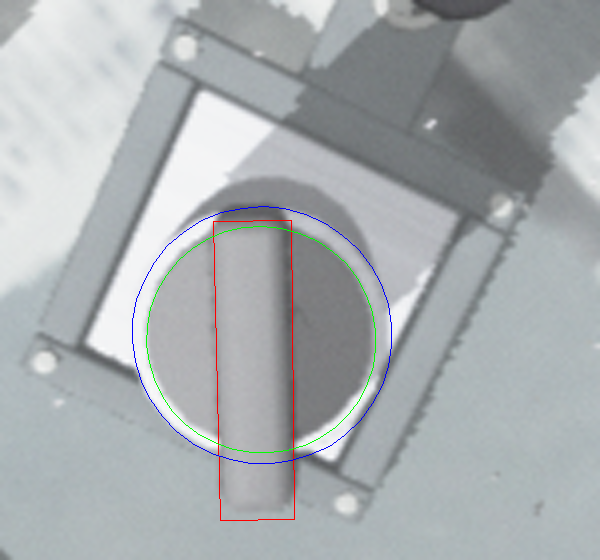

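```bash
python3 - <<'E'
from h import *
rel([(0.566,0.069,0.18,-42.5),(0.566,0.069,0.1355,-42.5)])
E
```

```text
t 7.4 tcp [0.5673 0.0508 0.2999] a0 -42.72 F [-0.8 -1.1 -0.5] w 0.0913 j6 0.73
(0.566, 0.069, 0.18, -42.5) -> [119.9 -13.3 -12.5] ax -0.2
(0.566, 0.069, 0.1355, -42.5) -> [164.4 -13.3 -12.5] ax -0.2
```

>>> drive_tool:
  plan:
    - [[40,-13,-12],[0,0,0],0.6]
    - [[90,-13,-12],[0,0,0],0.6]
    - [[130,-13,-12],[0,0,0],0.6]
    - [[150,-13,-12],[0,0,0],0.6]
    - [[164,-13,-12],[0,0,0],0.6]
    - [[164,-13,-12],[0,0,0],0.2]
    - [[164,-13,-12],[0,0,0],0]
    - [[164,-13,-12],[0,0,0],0]
    - [[164,-13,-12],[0,0,0],0]
  grip_force: 45

```text
time: 8.52
tcp_pos: [0.5662, 0.0684, 0.1365]
orientation: [2.352, 1.57, 0.036]
contact_force: [0.1, 0.3, 0.1]
grip_width: 0.0175
```

```bash
python3 - <<'E'
from h import *
rel([]); print(robot.sense()["moment"])
E
```

```text
t 8.525 tcp [0.5662 0.0684 0.1365] a0 -42.72 F [0.1 0.3 0.1] w 0.0175 j6 0.76
[-0.00063646 -0.00617711  0.02158551]
```

>>> drive_tool:
  plan:
    - [[0,0,0],[0,0,0],0]
    - [[0,0,0],[0,0,0],0]
    - [[0,0,0],[-8,0,0],0]
    - [[-0.5,0,0],[-16,0,0],0]
    - [[-1,0,0],[-24,0,0],0]
    - [[-1.5,0,0],[-32,0,0],0]
    - [[-2,0,0],[-40,0,0],0]

```text
time: 9.4
tcp_pos: [0.5659, 0.0685, 0.1378]
orientation: [-3.114, 1.571, 1.555]
contact_force: [1.2, 1.3, -4.4]
grip_width: 0.016
```

```bash
python3 - <<'E'
from ov import *
rel([]); print(robot.sense()["moment"])
p=robot.snapshot("scene"); cv2.imwrite("pics/s4.png",cv2.resize(p["img"][180:290,200:330],None,fx=5,fy=5))
E
```

```text
t 9.4 tcp [0.5659 0.0685 0.1378] a0 -2.48 F [ 1.2  1.3 -4.4] w 0.016 j6 0.06
[ 0.03579687 -0.35730458 -0.41742956]
```

View pics/s4.png

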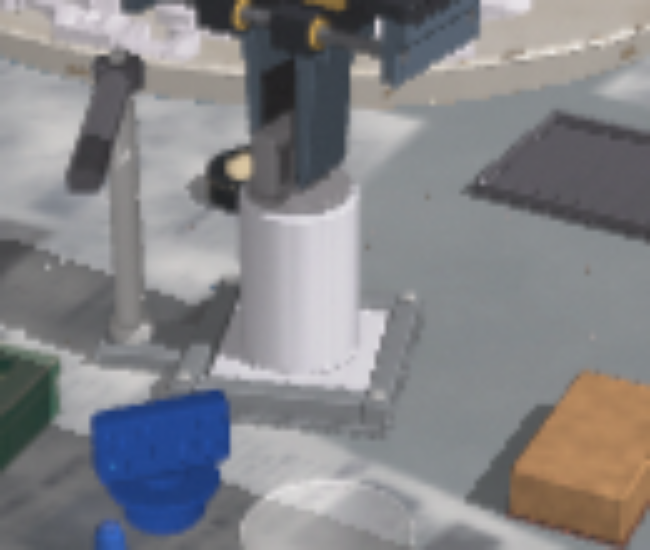

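>>> drive_tool:
  plan:
    - [[-0.4,0,0],[-9,0,0],0]
    - [[-0.9,0,0],[-18,0,0],0]
    - [[-1.4,0,0],[-27,0,0],0]
    - [[-1.9,0,0],[-36,0,0],0]
    - [[-1.9,0,0],[-36,0,0],0]
    - [[-1.9,0,0],[-27,0,0],0]
    - [[-2.3,0,0],[-18,0,0],0]
    - [[-2.8,0,0],[-9,0,0],0]
    - [[-3.3,0,0],[0,0,0],0]
    - [[-3.8,0,0],[9,0,0],0]
    - [[-4.3,0,0],[18,0,0],0]
    - [[-4.8,0,0],[27,0,0],0]

```text
time: 10.95
tcp_pos: [0.5657, 0.0683, 0.1426]
orientation: [-0.437, 1.57, -2.537]
contact_force: [0.6, -0.3, -4.3]
grip_width: 0.0155
```

```bash
python3 - <<'E'
from ov import *
rel([]); print(robot.sense()["moment"])
p=robot.snapshot("scene"); cv2.imwrite("pics/s5.png",cv2.resize(p["img"][180:290,200:330],None,fx=5,fy=5))
E
```

```text
t 10.95 tcp [0.5657 0.0683 0.1426] a0 -30.33 F [ 0.6 -0.3 -4.3] w 0.0155 j6 0.55
[-0.04981432 -0.1622985   0.32374067]
```

View pics/s5.png

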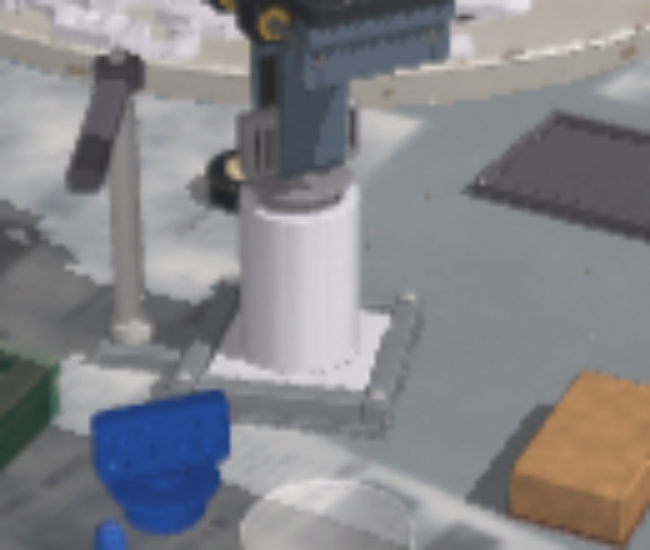

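>>> drive_tool:
  plan:
    - [[-0.5,0,0],[9,0,0],0]
    - [[-1,0,0],[18,0,0],0]
    - [[-1.5,0,0],[27,0,0],0]
    - [[-2,0,0],[36,0,0],0]
    - [[-2.5,0,0],[45,0,0],0]
    - [[-3,0,0],[54,0,0],0]
    - [[-3.5,0,0],[63,0,0],0]
    - [[-4,0,0],[72,0,0],0]
    - [[-4,0,0],[72,0,0],0]
    - [[-4,0,0],[63,0,0],0]
    - [[-4.4,0,0],[54,0,0],0]
    - [[-4.9,0,0],[45,0,0],0]

```text
time: 12.5
tcp_pos: [0.5656, 0.0685, 0.1475]
orientation: [-0.573, 1.57, 2.844]
contact_force: [0.2, 0.2, -3.0]
grip_width: 0.0161
```

>>> drive_tool:
  plan:
    - [[-0.4,0,0],[-9,0,0],0]
    - [[-0.9,0,0],[-18,0,0],0]
    - [[-1.4,0,0],[-27,0,0],0]
    - [[-1.9,0,0],[-36,0,0],0]
    - [[-2.4,0,0],[-45,0,0],0]
    - [[-2.9,0,0],[-54,0,0],0]
    - [[-3.4,0,0],[-63,0,0],0]
    - [[-3.9,0,0],[-72,0,0],0]
    - [[-4.4,0,0],[-81,0,0],0]
    - [[-4.9,0,0],[-90,0,0],0]

```text
time: 13.75
tcp_pos: [0.5659, 0.0683, 0.1526]
orientation: [-0.676, 1.571, -1.971]
contact_force: [0.1, -0.1, -1.2]
grip_width: 0.016
```

```bash
python3 - <<'E'
from ov import *
rel([]); print(robot.sense()["moment"])
p=robot.snapshot("scene"); cv2.imwrite("pics/s6.png",cv2.resize(p["img"][180:290,200:330],None,fx=5,fy=5))
E
```

```text
t 13.75 tcp [0.5659 0.0683 0.1526] a0 15.78 F [ 0.1 -0.1 -1.2] w 0.016 j6 -0.26
[ 0.00623677 -0.10252603  0.00037737]
```

View pics/s6.png

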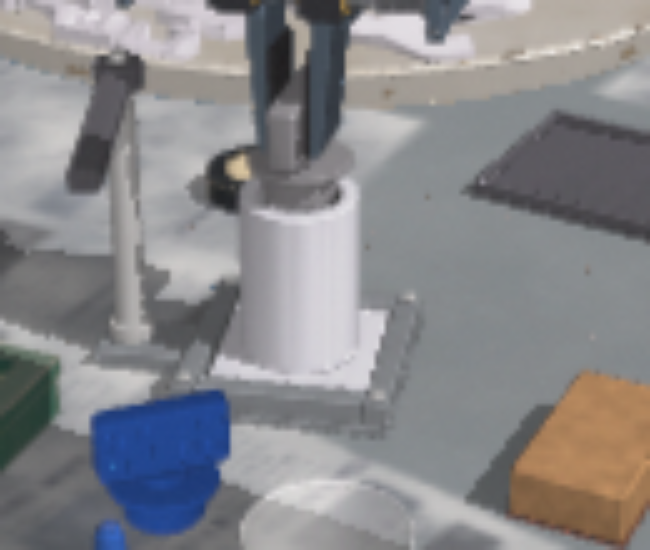

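>>> drive_tool:
  plan:
    - [[-0.5,0,0],[-9,0,0],0]
    - [[-1,0,0],[-18,0,0],0]
    - [[-1.5,0,0],[-27,0,0],0]
    - [[-2.5,0,0],[-36,0,0],0]
    - [[-3.5,0,0],[-36,0,0],0]
    - [[-6,0,0],[-30,0,0],0]
    - [[-12,0,0],[-29,0,0],0]
    - [[-30,0,0],[-29,0,0],0]
    - [[-70,0,0],[-29,0,0],0]
    - [[-110,0,0],[-29,0,0],0]
    - [[-110,0,0],[-29,0,0],0]

```text
time: 15.18
tcp_pos: [0.5674, 0.0685, 0.2658]
orientation: [0.81, 1.565, 0.011]
contact_force: [-0.0, 0.1, -0.9]
grip_width: 0.0157
```

```bash
python3 - <<'E'
from ov import *
rel([(.528,-.222,.262,45),(.528,-.222,.055,45)])
p=robot.snapshot("scene"); cv2.imwrite("pics/s7.png",cv2.resize(p["img"][130:290,170:370],None,fx=4,fy=3.7))
p=robot.snapshot("top"); print([(a["conf"],a["xy"],atz(p,a["xy"],0)) for a in robot.pinpoint("drip_tray",p)])
cv2.imwrite("pics/t7.png",cv2.resize(p["img"][110:270,230:430],None,fx=4,fy=3.7))
E
```

```text
t 15.175 tcp [0.5674 0.0685 0.2658] a0 44.26 F [-0.   0.1 -0.9] w 0.0157 j6 -0.76
(0.528, -0.222, 0.262, 45) -> [   3.6 -230.9  180.5] ax -0.7
(0.528, -0.222, 0.055, 45) -> [ 210.6 -231.8  179.7] ax -0.7
[(0.6, [370.2, 215.8], array([ 0.5271183 , -0.22332326,  0.        ]))]
```

View pics/s7.png

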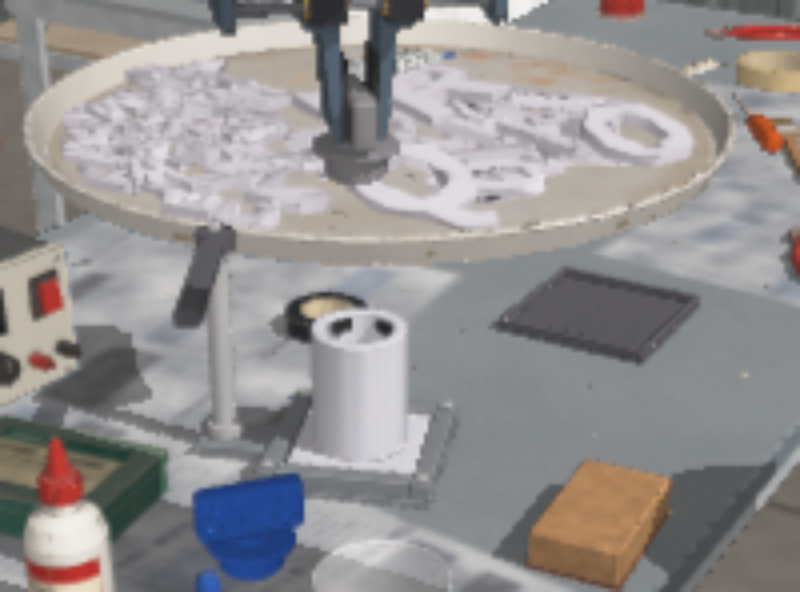

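View pics/t7.png

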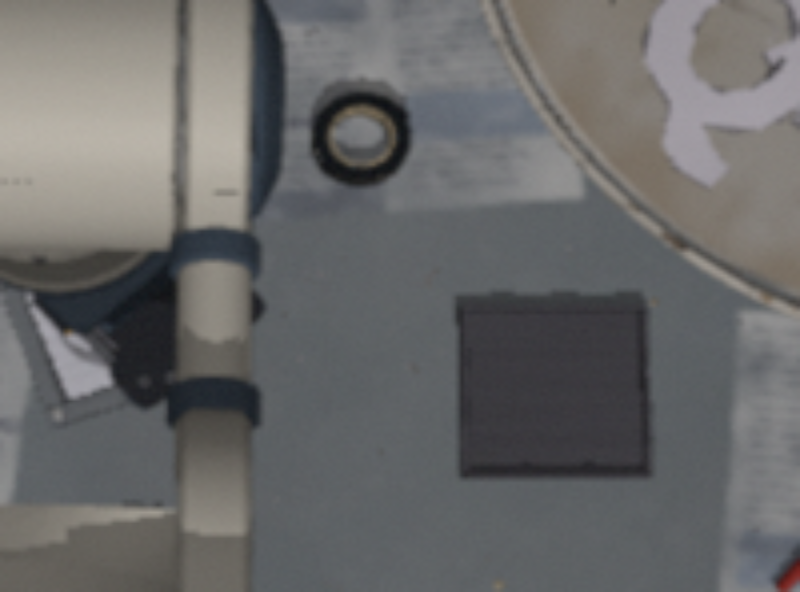

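>>> drive_tool:
  plan:
    - [[0,-35,27],[0,0,0],0]
    - [[0,-70,55],[0,0,0],0]
    - [[0,-105,82],[0,0,0],0]
    - [[0,-140,109],[0,0,0],0]
    - [[0,-175,136],[0,0,0],0]
    - [[20,-210,163],[0,0,0],0]
    - [[60,-231,180],[0,0,0],0]
    - [[110,-232,180],[0,0,0],0]
    - [[155,-232,180],[0,0,0],0]
    - [[185,-232,180],[0,0,0],0]
    - [[185,-232,180],[0,0,0],0]

```text
time: 16.7
tcp_pos: [0.5236, -0.2214, 0.0749]
orientation: [-2.845, 1.565, 2.64]
contact_force: [0.5, 0.4, 0.2]
grip_width: 0.016
```

```bash
python3 - <<'E'
from ov import *
rel([(.527,-.222,.053)])
p=robot.snapshot("scene"); cv2.imwrite("pics/s8.png",cv2.resize(p["img"][130:290,230:430],None,fx=4,fy=3.7))
p=robot.snapshot("wrist"); cv2.imwrite("pics/w8.png",p["img"])
E
```

```text
t 16.7 tcp [ 0.5236 -0.2214  0.0749] a0 44.27 F [0.5 0.4 0.2] w 0.016 j6 -1.28
(0.527, -0.222, 0.053) -> [21.9  2.1  2.9] ax -0.0
```

View pics/s8.png

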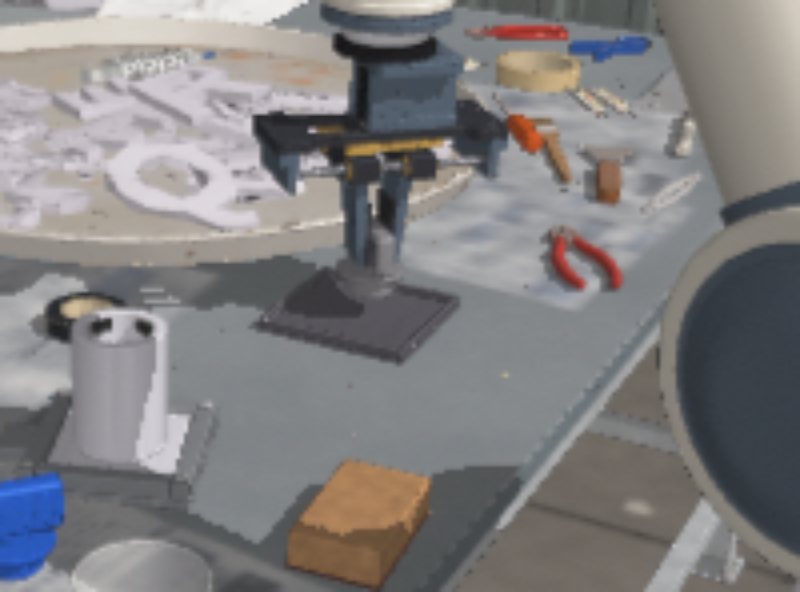

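View pics/w8.png

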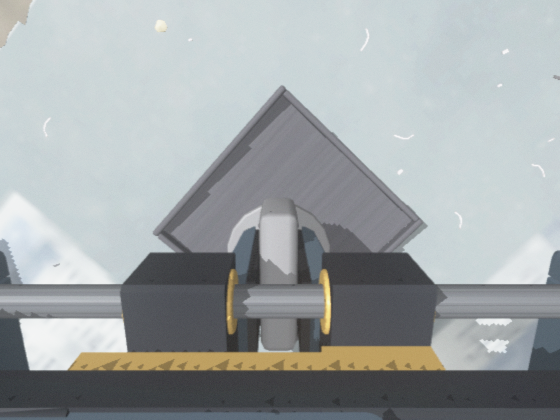

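```bash
python3 - <<'E'
from ov import *
p=robot.snapshot("wrist")
for c in [(281,88),(156,235),(425,226)]: print(atz(p,c,.012).round(4))
E
```

```text
[ 0.4678 -0.1601  0.012 ]
[ 0.4731 -0.2778  0.012 ]
[ 0.5895 -0.1561  0.012 ]
```

>>> drive_tool:
  plan:
    - [[10,4,2],[0,0,0],0]
    - [[18,4,2],[0,0,0],0]
    - [[21,4,2],[0,0,0],0]
    - [[21,4,2],[0,0,0],0]

```text
time: 17.35
tcp_pos: [0.5296, -0.221, 0.0563]
orientation: [-2.826, 1.57, 2.659]
contact_force: [0.6, -0.7, -1.0]
grip_width: 0.0158
```

>>> drive_tool:
  plan:
    - [[0.7,0,0],[0,0,0],0]
    - [[1.2,0,0],[0,0,0],0]
    - [[1.2,0,0],[0,0,0],0]

```text
time: 17.73
tcp_pos: [0.5297, -0.2211, 0.0554]
orientation: [0.304, 1.571, -0.494]
contact_force: [0.7, 0.3, -1.5]
grip_width: 0.0159
```

>>> drive_tool:
  plan:
    - [[1,0,0],[0,0,0],0]
    - [[2,0,0],[0,0,0],0]
    - [[2,0,0],[0,0,0],0]

```text
time: 18.1
tcp_pos: [0.5297, -0.221, 0.0532]
orientation: [-2.84, 1.571, 2.646]
contact_force: [0.5, -0.1, -0.6]
grip_width: 0.0159
```

>>> drive_tool:
  plan:
    - [[0.7,0,0],[0,0,0],0]
    - [[1.2,0,0],[0,0,0],0]
    - [[1.2,0,0],[0,0,0],0]

```text
time: 18.48
tcp_pos: [0.5298, -0.2211, 0.0524]
orientation: [0.308, 1.571, -0.49]
contact_force: [-1.4, 1.9, 5.0]
grip_width: 0.0157
```

Contact with the tray floor (+5 N). Release, then rise.

>>> drive_tool:
  plan:
    - [[-0.5,0,0],[0,0,0],0]
    - [[-0.5,0,0],[0,0,0],0.15]
    - [[-0.5,0,0],[0,0,0],0.35]
    - [[-0.5,0,0],[0,0,0],0.5]
    - [[-0.5,0,0],[0,0,0],0.5]
    - [[-30,0,0],[0,0,0],0.5]
    - [[-80,0,0],[0,0,0],0.5]
    - [[-140,0,0],[0,0,0],0.5]
    - [[-140,0,0],[0,0,0],0.5]

```text
time: 19.6
tcp_pos: [0.5318, -0.2221, 0.1966]
orientation: [0.296, 1.563, -0.502]
contact_force: [0.7, -0.6, 0.2]
grip_width: 0.0456
```

```bash
python3 - <<'E'
from ov import *
rel([(.50,.29,.25,-90)])
p=robot.snapshot("wrist"); cv2.imwrite("pics/w9.png",p["img"])
p=robot.snapshot("scene"); cv2.imwrite("pics/s9.png",cv2.resize(p["img"][150:330,150:390],None,fx=3.3,fy=3.3))
E
```

```text
t 19.6 tcp [ 0.5318 -0.2221  0.1966] a0 44.29 F [ 0.7 -0.6  0.2] w 0.0456 j6 -1.27
(0.5, 0.29, 0.25, -90) -> [ -55.5  335.  -388.4] ax 134.3
```

View pics/w9.png

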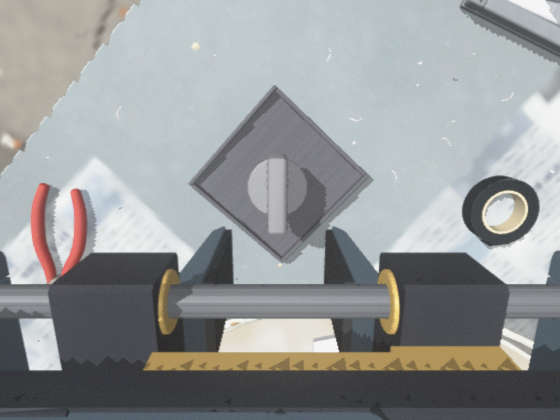

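View pics/s9.png

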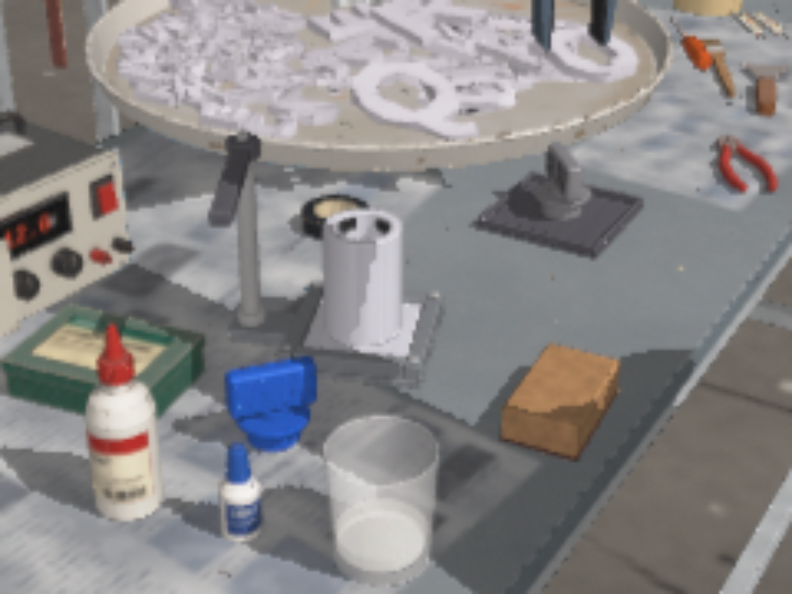

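```bash
python3 - <<'E'
from ov import *
rel([(.51,.29,.26,90)])
E
```

```text
t 19.7 tcp [ 0.5297 -0.2211  0.1925] a0 44.28 F [ 0.3 -0.3 -0.6] w 0.0457 j6 -1.27
(0.51, 0.29, 0.26, 90) -> [ -67.8  342.7 -379.6] ax -45.7
```

>>> drive_tool:
  plan:
    - [[-50,5,-5],[0,0,0],0.5]
    - [[-68,38,-42],[-5,0,0],0.5]
    - [[-68,76,-84],[-10,0,0],0.5]
    - [[-68,114,-127],[-15,0,0],0.5]
    - [[-68,152,-169],[-20,0,0],0.5]
    - [[-68,190,-211],[-25,0,0],0.5]
    - [[-68,229,-253],[-30,0,0],0.5]
    - [[-68,267,-295],[-35,0,0],0.5]
    - [[-68,305,-337],[-40,0,0],0.5]
    - [[-68,343,-380],[-46,0,0],0.5]
    - [[-68,343,-380],[-46,0,0],0.5]
    - [[-68,343,-380],[-46,0,0],0.5]

```text
time: 21.2
tcp_pos: [0.5094, 0.2901, 0.2587]
orientation: [-2.634, 1.568, -2.629]
contact_force: [-0.2, -0.6, -0.5]
grip_width: 0.0452
```

```bash
python3 - <<'E'
from ov import *
rel([])
p=robot.snapshot("wrist"); cv2.imwrite("pics/w10.png",p["img"])
for l in ("cyano_bottle","glue_bottle","clear_cup"):
    print(l,[(round(a["conf"],2),np.round(a["xy"],1),atz(p,a["xy"],0)[:2].round(4)) for a in robot.pinpoint(l,p)])
E
```

```text
t 21.2 tcp [0.5094 0.2901 0.2587] a0 90.28 F [-0.2 -0.6 -0.5] w 0.0452 j6 -1.16
cyano_bottle [(0.67, array([290. , 172.9]), array([0.507 , 0.3041]))]
glue_bottle [(0.65, array([303.3, 243.1]), array([0.5914, 0.321 ]))]
clear_cup [(0.68, array([266.3,  91.3]), array([0.419 , 0.2776]))]
```

View pics/w10.png

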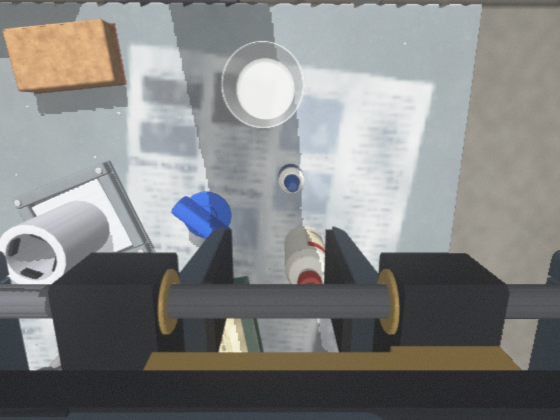

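```bash
python3 - <<'E'
from ov import *
p=robot.snapshot("wrist"); cx,cy=.505,.3035
draw(p,[(circ(cx,cy,.0135,.0),(0,0,255)),(circ(cx,cy,.0135,.036),(0,255,0)),(circ(cx,cy,.008,.069),(0,255,255))],(255,145,325,215),8,"pics/ov2.png")
E
```

```text
(no output)
```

View pics/ov2.png

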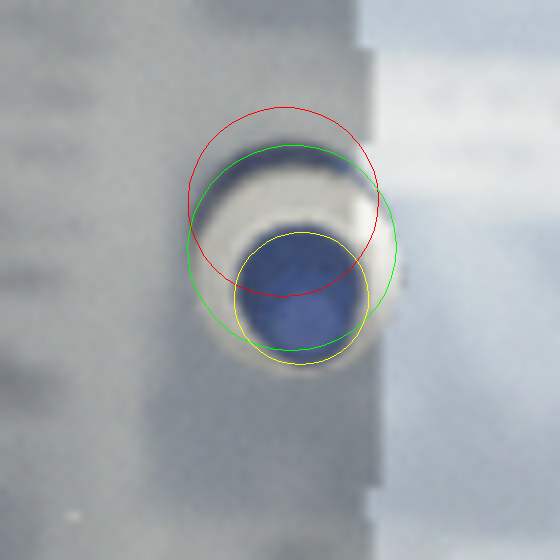

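```bash
python3 - <<'E'
from ov import *
rel([(.505,.3035,.15,90),(.505,.3035,.066,90)])
E
```

```text
t 21.45 tcp [0.5102 0.2894 0.26  ] a0 90.18 F [-0.2 -0.6  0.2] w 0.0455 j6 -1.16
(0.505, 0.3035, 0.15, 90) -> [110.   14.1  -5.1] ax 0.2
(0.505, 0.3035, 0.066, 90) -> [194.   14.1  -5.1] ax 0.2
```

>>> drive_tool:
  plan:
    - [[50,14,-5],[0,0,0],0.5]
    - [[105,14,-5],[0,0,0],0.5]
    - [[150,14,-5],[0,0,0],0.5]
    - [[180,14,-5],[0,0,0],0.5]
    - [[194,14,-5],[0,0,0],0.5]
    - [[194,14,-5],[0,0,0],0.5]
    - [[194,14,-5],[0,0,0],0.2]
    - [[194,14,-5],[0,0,0],0.1]
    - [[194,14,-5],[0,0,0],0]
    - [[194,14,-5],[0,0,0],0]
  grip_force: 15

```text
time: 22.7
tcp_pos: [0.5051, 0.3045, 0.0665]
orientation: [0.383, 1.57, 0.388]
contact_force: [0.9, -1.3, 4.6]
grip_width: 0.0138
```

```bash
python3 - <<'E'
from ov import *
rel([])
p=robot.snapshot("scene"); cv2.imwrite("pics/s11.png",cv2.resize(p["img"][180:330,150:350],None,fx=4,fy=4))
E
```

```text
t 22.7 tcp [0.5051 0.3045 0.0665] a0 90.28 F [ 0.9 -1.3  4.6] w 0.0138 j6 -1.13
```

View pics/s11.png

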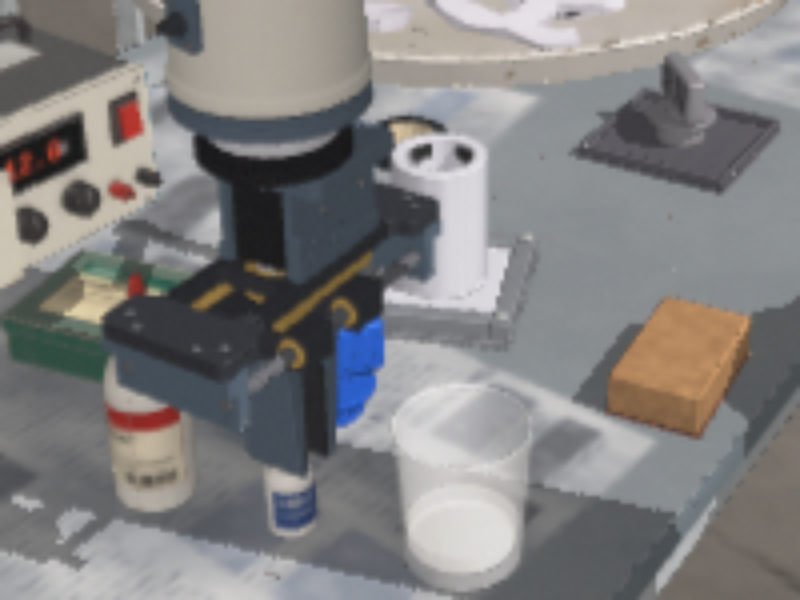

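>>> drive_tool:
  plan:
    - [[0,0,0],[0,0,0],0]
    - [[-10,0,0],[0,0,0],0]
    - [[-30,0,0],[0,0,0],0]
    - [[-80,0,0],[0,0,0],0]
    - [[-130,0,0],[0,0,0],0]
    - [[-130,0,0],[0,0,0],0]

```text
time: 23.5
tcp_pos: [0.5066, 0.3053, 0.2004]
orientation: [0.445, 1.564, 0.45]
contact_force: [0.5, 0.5, 0.1]
grip_width: 0.0137
```

```bash
python3 - <<'E'
from ov import *
rel([(.566,.069,.21,90)])
p=robot.snapshot("scene"); cv2.imwrite("pics/s12.png",cv2.resize(p["img"][180:330,150:350],None,fx=4,fy=4))
w=robot.snapshot("wrist"); cv2.imwrite("pics/w12.png",w["img"])
E
```

```text
t 23.5 tcp [0.5066 0.3053 0.2004] a0 90.29 F [0.5 0.5 0.1] w 0.0137 j6 -1.13
(0.566, 0.069, 0.21, 90) -> [ -10.  -236.6   58.3] ax 0.3
```

View pics/s12.png

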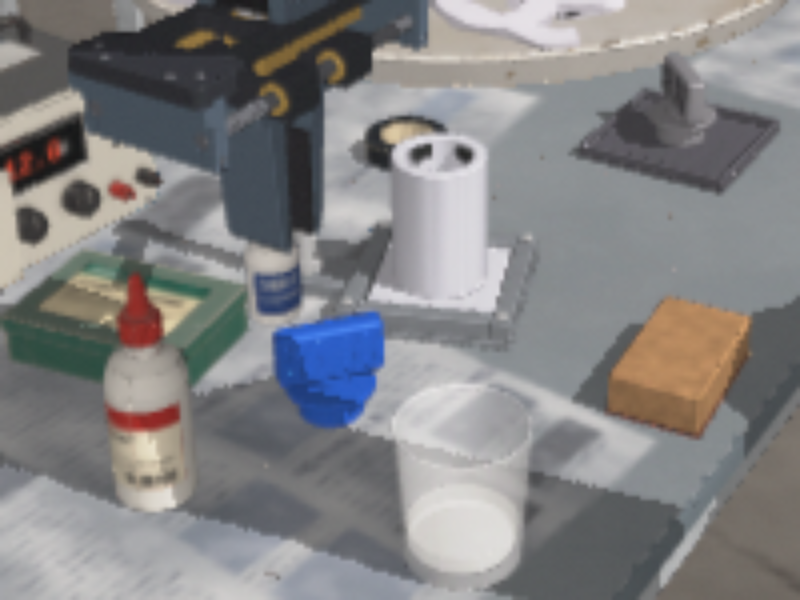

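View pics/w12.png

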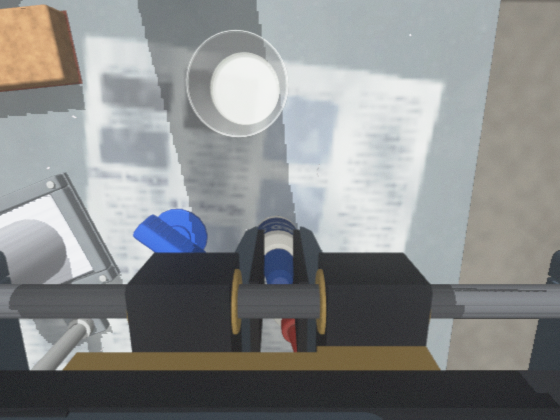

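>>> drive_tool:
  plan:
    - [[-45,0,0],[0,0,0],0]
    - [[-50,-30,8],[0,0,0],0]
    - [[-50,-70,18],[0,0,0],0]
    - [[-50,-110,28],[0,0,0],0]
    - [[-50,-150,38],[0,0,0],0]
    - [[-50,-190,48],[0,0,0],0]
    - [[-50,-225,56],[0,0,0],0]
    - [[-40,-237,58],[0,0,0],0]
    - [[-10,-237,58],[0,0,0],0]
    - [[10,-237,58],[0,0,0],0]
    - [[10,-237,58],[0,0,0],0]

```text
time: 24.98
tcp_pos: [0.5624, 0.0683, 0.1838]
orientation: [3.113, 1.566, 3.118]
contact_force: [1.6, -0.8, -0.1]
grip_width: 0.0138
```

```bash
python3 - <<'E'
from ov import *
rel([(.566,.0685,.128,90)])
p=robot.snapshot("scene")
draw(p,[(circ(.566,.0685,.031,.106),(0,0,255)),(circ(.566,.0685,.0225,.106),(0,0,255))],(210,170,310,270),6,"pics/s13.png")
w=robot.snapshot("wrist")
draw(w,[(circ(.566,.0685,.031,.106),(0,0,255)),(circ(.566,.0685,.0225,.106),(0,0,255))],(0,0,560,420),1,"pics/w13.png")
E
```

```text
t 24.975 tcp [0.5624 0.0683 0.1838] a0 90.3 F [ 1.6 -0.8 -0.1] w 0.0138 j6 -1.56
(0.566, 0.0685, 0.128, 90) -> [55.8  0.2  3.9] ax 0.3
```

View pics/s13.png

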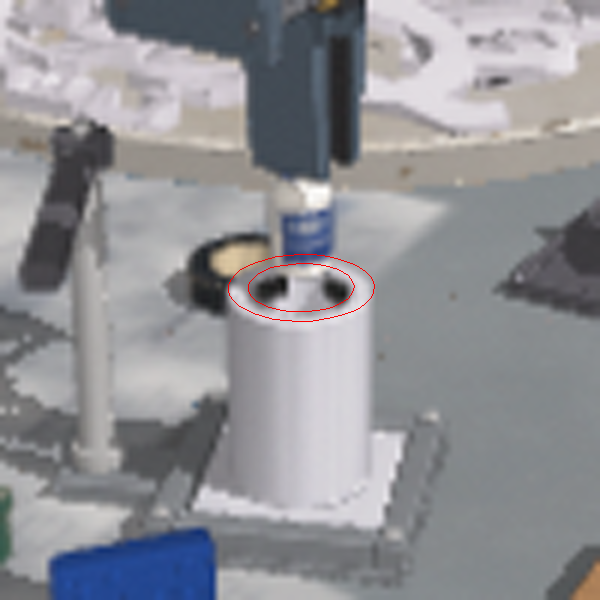

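View pics/w13.png

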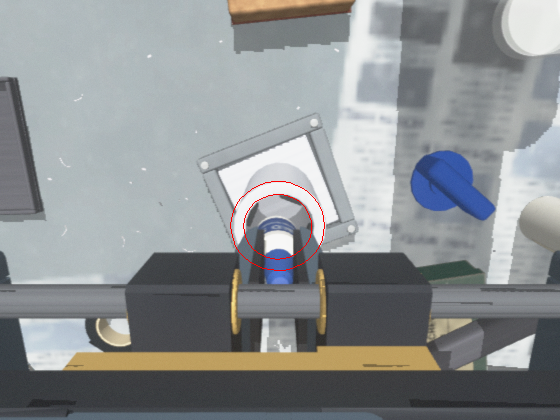

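```bash
python3 - <<'E'
from ov import *
rel([(.566,.0685,.150,90),(.566,.0685,.128,90)])
E
```

```text
t 25.075 tcp [0.5639 0.0682 0.186 ] a0 90.31 F [ 0.7 -0.3 -0.5] w 0.0134 j6 -1.56
(0.566, 0.0685, 0.15, 90) -> [36.   0.3  2.2] ax 0.3
(0.566, 0.0685, 0.128, 90) -> [58.   0.3  2.2] ax 0.3
```

>>> drive_tool:
  plan:
    - [[10,0,2],[0,0,0],0]
    - [[20,0,2],[0,0,0],0]
    - [[28,0,2],[0,0,0],0]
    - [[36,0,2],[0,0,0],0]
    - [[36,0,2],[0,0,0],0]

```text
time: 25.7
tcp_pos: [0.5657, 0.0677, 0.1494]
orientation: [-3.126, 1.57, -3.121]
contact_force: [0.9, -0.9, 0.5]
grip_width: 0.0141
```

```bash
python3 - <<'E'
from ov import *
rel([(.566,.0685,.128,90)])
p=robot.snapshot("scene")
draw(p,[],(210,170,310,270),6,"pics/s14.png")
E
```

```text
t 25.7 tcp [0.5657 0.0677 0.1494] a0 90.28 F [ 0.9 -0.9  0.5] w 0.0141 j6 -1.56
(0.566, 0.0685, 0.128, 90) -> [21.4  0.8  0.3] ax 0.3
```

View pics/s14.png

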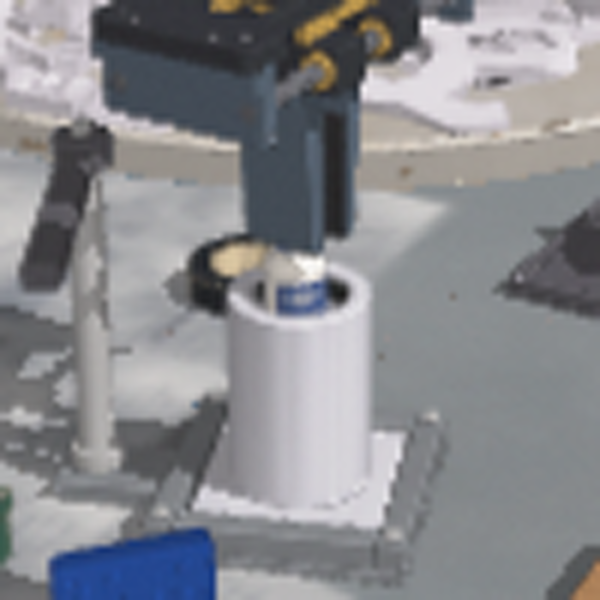

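>>> drive_tool:
  plan:
    - [[7,0.5,0],[0,0,0],0]
    - [[14,0.5,0],[0,0,0],0]
    - [[21,0.5,0],[0,0,0],0]
    - [[21,0.5,0],[0,0,0],0]

```text
time: 26.25
tcp_pos: [0.5657, 0.0682, 0.1284]
orientation: [3.14, 1.57, -3.138]
contact_force: [-0.3, -0.4, -0.3]
grip_width: 0.014
```

>>> drive_tool:
  plan:
    - [[0,0,0],[0,0,0],0.4]
    - [[0,0,0],[0,0,0],0.5]
    - [[0,0,0],[0,0,0],0.5]
    - [[0,0,0],[0,0,0],0.5]
    - [[-20,0,0],[0,0,0],0.5]
    - [[-70,0,0],[0,0,0],0.5]
    - [[-130,0,20],[0,0,0],0.5]
    - [[-160,0,20],[0,0,0],0.5]
    - [[-160,0,20],[0,0,0],0.5]

```text
time: 27.38
tcp_pos: [0.5872, 0.0684, 0.2916]
orientation: [0.015, 1.566, 0.02]
contact_force: [0.1, -0.0, -0.5]
grip_width: 0.0458
```

```bash
python3 - <<'E'
from ov import *
rel([])
p=robot.snapshot("scene"); cv2.imwrite("pics/s15.png",cv2.resize(p["img"][150:330,150:390],None,fx=3.3,fy=3.3))
w=robot.snapshot("wrist"); cv2.imwrite("pics/w15.png",w["img"])
t=robot.snapshot("top"); cv2.imwrite("pics/t15.png",t["img"])
E
```

```text
t 27.375 tcp [0.5872 0.0684 0.2916] a0 90.28 F [ 0.1 -0.  -0.5] w 0.0458 j6 -1.56
```

View pics/s15.png

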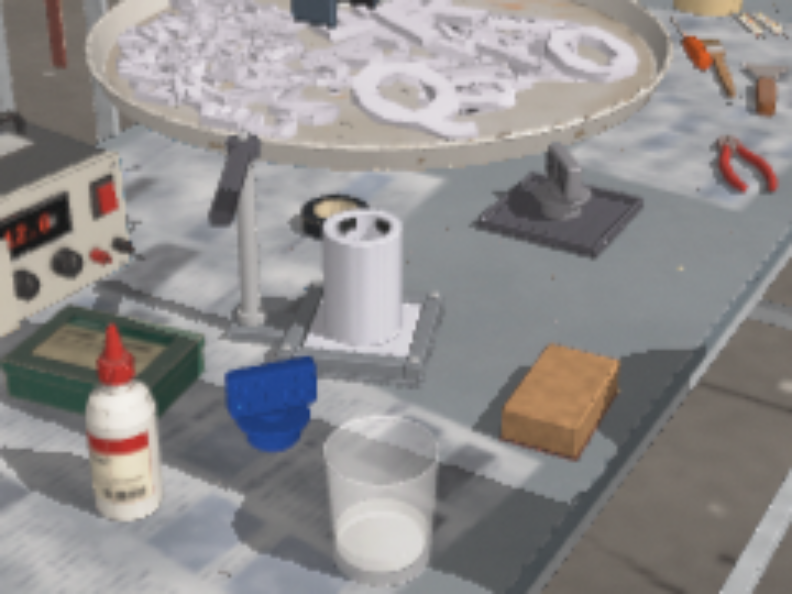

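View pics/w15.png

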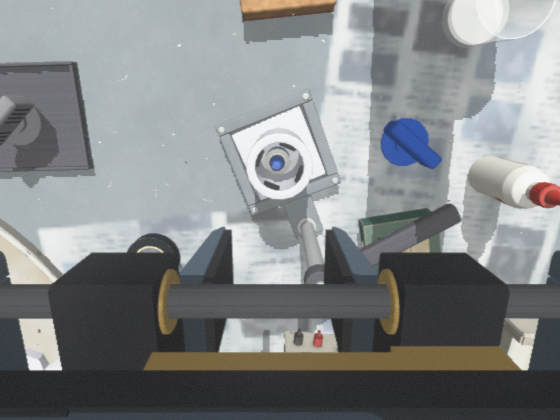

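```bash
python3 - <<'E'
from ov import *
w=robot.snapshot("wrist"); cx,cy=.566,.0685
draw(w,[(circ(cx,cy,.031,.106),(0,0,255)),(circ(cx,cy,.008,.086),(0,255,255)),(circ(cx,cy,.0135,.060),(0,255,0))],(240,125,315,200),8,"pics/ov15.png")
a=atz(w,(313,272),.176);b=atz(w,(455,212),.17);print(a,b,np.degrees(np.arctan2(*(b-a)[:2][::-1])))
E
```

```text
[0.63617005 0.09671901 0.176     ] [0.58852689 0.20465545 0.17      ] 113.81666724840126
```

View pics/ov15.png

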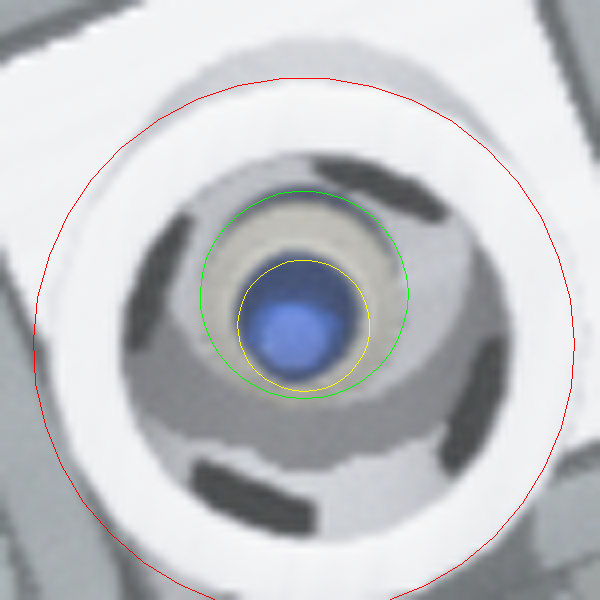

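```bash
python3 - <<'E'
from h import *
rel([]); print(robot.sign_off())
E
```

```text
t 27.575 tcp [0.5854 0.0683 0.2879] a0 90.28 F [-0.3  0.4  0.4] w 0.0457 j6 -1.56
the job is handed in; nothing more can be done
None
```

I finished every step and handed the job in at 27.6 s; the sign-off gives no verdict. I pushed the bar aside with the closed fingers, then worked the stopper out with twisting sweeps of up to about 100° and a steady rise of about 0.5 mm per 9°. I stood it in the tray and dropped the small bottle base first into the canister.

**Last checks (from pictures and readings):**
- **Bar:** roughly 1.4 rad aside. Its hub was partly hidden in the last picture, so that figure is rough, but it is well past 1 rad.
- **Stopper:** released and upright near the middle of the tray. I let go after the wrist force showed 5 N of floor contact.
- **Small bottle:** inside the canister. Drawing a bottle standing on the canister floor over the wrist picture matched to about 1–2 mm.
- **Canister:** looked unmoved in its cradle throughout, with the pull at about 4 N in the readings taken between sweeps.
- **Tall bottle, cup and sanding block:** looked unmoved in the last scene picture.
- **Robot:** clear of everything, with about zero force.

**One disagreement:** the gripper read 13.8 mm on the bottle's 16 mm cap, with a brief 4.6 N upward force while closing. I didn't find the cause. The bottle held firmly and nothing went wrong because of it.

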